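Line up the pantry jars by height

TASK

Line up the four closed jars and tins by height on the row of grey coasters on the cedar board, each standing upright in the middle of its own coaster: the tallest next to the black cereal dispenser, stepping down to the shortest next to the sugar bowl. Do not knock any of them over, and leave the dispenser and the sugar bowl where they stand.

Things in the scene. Friction and masses are not known exactly. Their poses are not given: they have to be found in the camera images.
- spice_jar_mid (a point): Centre (half-way up, on the axis) of the short cream-white spice jar with a red lid: closed, round, straight-sided and upright, 62 mm high, 58 mm across (56 mm across the lid at the top), shortest of the four, loose, about 0.1 to 0.5 kg. It starts standing on the work surface, so its base lies 31 mm below this point and its top 31 mm above. z is up along its axis.
- peanut_jar_mid (a point): Centre (half-way up, on the axis) of the brown peanut butter jar with a pale label and a blue lid: closed, round, straight-sided and upright, 90 mm high, 64 mm across (62 mm across the lid at the top), second shortest of the four, loose, about 0.1 to 0.5 kg. It starts standing on the work surface, so its base lies 45 mm below this point and its top 45 mm above. z is up along its axis.
- coffee_tin_mid (a point): Centre (half-way up, on the axis) of the shiny steel coffee tin with a yellow lid: closed, round, straight-sided and upright, 118 mm high, 60 mm across (58 mm across the lid at the top), second tallest of the four, loose, about 0.1 to 0.5 kg. It starts standing on the work surface, so its base lies 59 mm below this point and its top 59 mm above. z is up along its axis.
- bean_jar_mid (a point): Centre (half-way up, on the axis) of the tall green bean jar with a pale label and a white lid: closed, round, straight-sided and upright, 146 mm high, 57 mm across (55 mm across the lid at the top), tallest of the four, loose, about 0.1 to 0.5 kg. It starts standing on the work surface, so its base lies 73 mm below this point and its top 73 mm above. z is up along its axis.
- coaster1_top (a point): Centre of the upper face of coaster 1 of a straight row of four alike flat round grey coasters, 80 mm across, 4 mm thick, fixed, spaced about 110 mm, lying on a low fixed cedar board 18 mm thick (coaster tops 22 mm above the work surface). Coaster 1 is always at the row's +y (robot's left) end and 4 at its -y end. The frame's y runs along the row from coaster 4 to coaster 1, z is up.
- coaster2_top (a point): Centre of the upper face of coaster 2 of a straight row of four alike flat round grey coasters, 80 mm across, 4 mm thick, fixed, spaced about 110 mm, lying on a low fixed cedar board 18 mm thick (coaster tops 22 mm above the work surface). Coaster 1 is always at the row's +y (robot's left) end and 4 at its -y end. The frame's y runs along the row from coaster 4 to coaster 1, z is up.
- coaster3_top (a point): Centre of the upper face of coaster 3 of a straight row of four alike flat round grey coasters, 80 mm across, 4 mm thick, fixed, spaced about 110 mm, lying on a low fixed cedar board 18 mm thick (coaster tops 22 mm above the work surface). Coaster 1 is always at the row's +y (robot's left) end and 4 at its -y end. The frame's y runs along the row from coaster 4 to coaster 1, z is up.
- coaster4_top (a point): Centre of the upper face of coaster 4 of a straight row of four alike flat round grey coasters, 80 mm across, 4 mm thick, fixed, spaced about 110 mm, lying on a low fixed cedar board 18 mm thick (coaster tops 22 mm above the work surface). Coaster 1 is always at the row's +y (robot's left) end and 4 at its -y end. The frame's y runs along the row from coaster 4 to coaster 1, z is up.
- dispenser_mid (a point): Centre (half-way up) of the black flip-top plastic cereal dispenser, 152 mm deep across the board, 87 mm wide along the row, 215 mm high, loose, upright on the cedar board past one end of the row (either end), its centre about 150 mm from the end coaster's centre. Leave it alone.
- sugar_bowl_mid (a point): Centre (half-way up) of the white ceramic sugar bowl with a blue knobbed lid, 88 mm across, 98 mm high, loose, on the cedar board past the other end of the row, about 150 mm from the end coaster's centre. Leave it alone.
There are look-alikes about, which are no part of the job. What is shaped like the part that bears bean_jar_mid but brown is not meant. Leave any turquoise look-alike of the part that bears peanut_jar_mid alone.

How it is judged:
At the end, for the whole second after the job is handed in: In order of height from the dispenser (tallest) to the sugar bowl (shortest), each of the four is upright within 0.1 rad, at rest, released, its axis within 15 mm of its coaster's centre, its base within 6 mm of the coaster; dispenser and bowl within 20 mm of their start (((y of dispenser_mid in the frame of coaster1_top above 0 m and horizontal distance between spice_jar_mid and coaster4_top below 0.015 m and z of spice_jar_mid in the frame of coaster4_top between 0.025 and 0.037 m and horizontal distance between peanut_jar_mid and coaster3_top below 0.015 m and z of peanut_jar_mid in the frame of coaster3_top between 0.039 and 0.051 m and horizontal distance between coffee_tin_mid and coaster2_top below 0.015 m and z of coffee_tin_mid in the frame of coaster2_top between 0.053 and 0.065 m and horizontal distance between bean_jar_mid and coaster1_top below 0.015 m and z of bean_jar_mid in the frame of coaster1_top between 0.067 and 0.079 m) or (y of dispenser_mid in the frame of coaster1_top below 0 m and horizontal distance between spice_jar_mid and coaster1_top below 0.015 m and z of spice_jar_mid in the frame of coaster1_top between 0.025 and 0.037 m and horizontal distance between peanut_jar_mid and coaster2_top below 0.015 m and z of peanut_jar_mid in the frame of coaster2_top between 0.039 and 0.051 m and horizontal distance between coffee_tin_mid and coaster3_top below 0.015 m and z of coffee_tin_mid in the frame of coaster3_top between 0.053 and 0.065 m and horizontal distance between bean_jar_mid and coaster4_top below 0.015 m and z of bean_jar_mid in the frame of coaster4_top between 0.067 and 0.079 m)) and angle between each of spice_jar_mid, peanut_jar_mid, coffee_tin_mid, bean_jar_mid's own z axis and vertical below 0.1 rad and linear speed of each of spice_jar, peanut_jar, coffee_tin, bean_jar below 0.02 m/s and distance of each of dispenser_mid, sugar_bowl_mid from where it was at the start of the episode below 0.02 m); the robot touches nothing.
It fails at once if the cereal dispenser is shifted by more than 20 mm or tipped (distance of dispenser_mid from where it was at the start of the episode above 0.02 m or angle between dispenser_mid's own z axis and vertical above 0.25 rad).
It fails at once if the sugar bowl is shifted by more than 20 mm or tipped (distance of sugar_bowl_mid from where it was at the start of the episode above 0.02 m or angle between sugar_bowl_mid's own z axis and vertical above 0.25 rad).
It fails at once if a jar is knocked over (angle between any of spice_jar_mid, peanut_jar_mid, coffee_tin_mid, bean_jar_mid's own z axis and vertical above 0.7 rad).
It also fails if it takes over 106 s, if anything falls off the work surface, if the arm or the gripper's body presses on something with over 40 N, if the wrist force passes 120 N, or if a joint passes its speed limit or range.

ROBOT

A 6-joint arm with a two-finger parallel gripper is mounted at the origin on the work surface. World frame = base frame: x ahead of the robot, y to its left, z up, the work surface at z = 0. Lengths are in m, angles in rad, forces in N, time in s.
With the tool pointing down it reaches from about 0.3 to 0.875 m from the base axis. Payload 6.4 kg.
Tool frame: the origin (TCP) lies midway between the tips of the shut fingers; the grasp point (between the pads) lies behind it (robot.hold_point_z is the z of the grasp point in the tool frame, in m); z points along the fingers, y is the line along which they close (so a half turn about z gives the same grasp; the last joint's range is limited). The gripper opens to 85 mm and grips with 20 to 120 N. Pads are 22 mm wide; open, the fingers measure 114 mm over their backs; the gripper's body (76 mm by 85 mm) begins 54 mm behind the grasp point. The pads swing forward as they close: fully open they stand 13 mm farther back than shut.
Start: joints at [1.005, 0.181, 1.607, -0, 1.354, -0.206], TCP at [0.202, 0.538, 0.231] pointing down, gripper open.
Joint ranges: [-2.99, 2.99], [-0.89, 2.07], [0.3, 2.58], [-1.14, 4.28], [0, 2.63], [-3.12, 3.12]. Speed limits (rad/s): [2.57, 2.57, 3.01, 3.14, 3.14, 3.14].

INTERFACE

Orientations are given as a 3x3 rotation matrix whose columns are the frame's x, y, z axes.
In Python, from bench import status, eyes, robot gives the robot as it stands.
- The arm moves only by the tool carry_out, never from a script. Its argument "deltas" is one flat list of numbers, 7 for each row, row after row: the shift along the tool's x, y, z in cm, then the turn, a rotation vector about the tool's x, y, z in degrees, then the opening, from 0 (shut) to 1 (fully open). A call has 1 to 8 rows; each row shifts and turns the commanded pose from where the row before left it, along the tool's axes as they then stand; what a row does not reach is not made up. A row lasts 1/10 s, in which the tool goes at most 50 mm and 8.59 degrees, less where a joint would pass 70% of its speed; a pose out of reach is approached as far as the arm can. A call with a gripper value outside its range is refused whole. The fingers move at their own pace and stop on an object; "force" is the grip in N (left out, the last holds). Time passes only in rows, so rows that do not move let the fingers close. It gives the time, the measured TCP pose, the force, the opening and the grip force at its end, in the units of the state.
- status.state(): the state, without advancing time (a new reading comes with each control period).
- eyes.grab_frame(name): name is "scene" or "side" or "wrist"; returns a dict with "image" (480x640x3 uint8, red, green, blue), "fx", "fy", "cx", "cy" (pixels), "world_from_camera" (4x4, takes a point from camera to world coordinates); the wrist camera has in their place "tool_from_camera" (4x4, takes a point from camera to tool coordinates, whose origin is the TCP and whose axes are the flange's). Camera axes: x right, y down, z forward; pixel columns grow to the right and rows downward; lengths in m; the calibration is good to about 2 mm. A picture is of the moment at which its call begins: read the wrist's pose just before it. There is no depth.
- robot.close_job(): hands the job in; it is judged then, once.
The state is a dict: "time_s": time; "joint_pos": joint angles; "qvel": joint speeds; "joint_torque": joint torques, N m; "ee_pos": TCP position; "tcp_rot": TCP orientation; "force": force on the tool from outside, world axes, zero at the start; "moment": the same for the moment, N m; "width": finger opening in m; "grasp_force": force on a finger pad.
Only numpy, scipy, OpenCV 4.12 (cv2) and the standard library are available. Lean on these libraries where they do the work, as an engineer would, in place of code of your own. Each camera call takes 0.05 s, during which the arm holds its last target. There are 200 camera calls.

## Working session

There is one attempt and no reset: what is moved stays moved. The work goes in short steps, Python scripts to look and compute and a tool call to move; the robot and the scene stay as the last step left them, time stands still between calls to the robot, and variables do not carry over. Pictures are saved under pics/ and viewed, at most 14 in all, crops included, and the job is handed in when it is done.

Besides the shell and the picture viewer there is one more tool, called after "Request:" by a JSON object that holds its "name" and its "arguments", one argument or row to a line. carry_out: Moves the arm, as the interface text tells. Its arguments: {"type":"object","properties":{"deltas":{"type":"array","items":{"type":"number"}},"force":{"type":"number"}},"required":["deltas"]}

```bash
mkdir -p pics; python3 - <<'E'
from bench import status, eyes, robot
import cv2,numpy as np,pickle
s=status.state(); print(s['time_s'],s['ee_pos'],s['tcp_rot'],s['width'],robot.hold_point_z)
d={}
for n in ("scene","side"):
    f=eyes.grab_frame(n); d[n]=f; cv2.imwrite(f"pics/{n}0.png",f["image"][:,:,::-1]); print(n,f["fx"],f["cx"],f["cy"],np.round(f["world_from_camera"],3).tolist())
pickle.dump(d,open("f0.pkl","wb"))
E
```

```text
0.0 [0.2021431  0.53771046 0.2303872 ] [[-9.35963726e-01  3.52095250e-01 -9.16123411e-04]
 [ 3.52096287e-01  9.35962583e-01 -1.49948826e-03]
 [ 3.29494542e-04 -1.72603027e-03 -9.99998456e-01]] 0.08528618455787468 -0.0187
scene 557.0705457580885 327.03876771077705 230.18186146372682 [[0.161, 0.837, -0.523, 1.188], [0.987, -0.137, 0.085, -0.085], [-0.001, -0.53, -0.848, 1.186], [0.0, 0.0, 0.0, 1.0]]
side 500.454455065301 318.06284929286977 226.45588268058324 [[0.988, -0.074, 0.133, 0.368], [-0.151, -0.535, 0.831, -0.82], [0.01, -0.842, -0.54, 0.638], [0.0, 0.0, 0.0, 1.0]]
```

View pics/scene0.png

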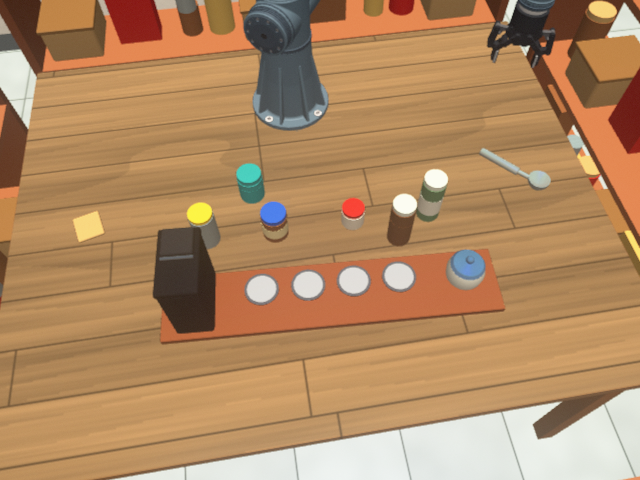

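View pics/side0.png

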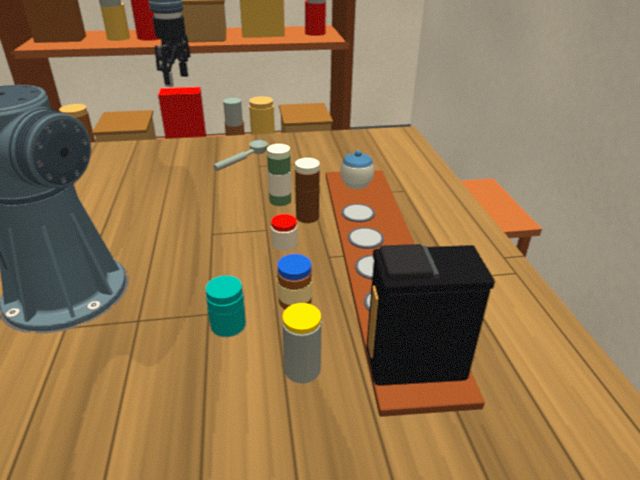

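Scene view: coffee tin lid (201,213), peanut jar (274,212), spice jar (353,208), bean jar (434,180), coasters at (262,290), (308,285), (354,280), (399,276), dispenser at left (−y), bowl at (467,268). So bean→coaster 4, coffee→3, peanut→2, spice→1. Candidates for the bean jar: (434,195), green with a pale label, and (402,220), brown. The green one fits. Candidates for the peanut jar: (274,222), brown and blue, and (250,184), turquoise. The former fits. I'll confirm in a crop.

```bash
cat > h.py <<'E'
import cv2,numpy as np
def ray(f,u,v,z,pose=None):
    M=np.array(f["world_from_camera"]) if pose is None else pose
    d=M[:3,:3]@np.array([(u-f["cx"])/f["fx"],(v-f["cy"])/f["fy"],1]); o=M[:3,3]
    return o+d*(z-o[2])/d[2]
E
python3 - <<'E'
import pickle,cv2,numpy as np
d=pickle.load(open("f0.pkl","rb"))
a=d["scene"]["image"][155:310,180:500]; b=d["side"]["image"][130:390,200:400]
a=cv2.resize(a,None,fx=2.5,fy=2.5,interpolation=2); cv2.imwrite("pics/crop0.png",a[:,:,::-1])
from h import ray
f=d["scene"]; hsv=cv2.cvtColor(f["image"],cv2.COLOR_RGB2HSV)
g=d["side"]; hs2=cv2.cvtColor(g["image"],cv2.COLOR_RGB2HSV)
for n,(h0,h1),roi,roi2 in [("coffee",(22,35),(185,195,220,235),(280,300,325,335)),("peanut",(105,125),(255,195,295,235),(275,250,315,285)),("spice",(0,4),(338,195,370,225),(268,212,300,240))]:
    for h,r,ff in((hsv,roi,f),(hs2,roi2,g)):
        x0,y0,x1,y1=r; c=h[y0:y1,x0:x1]
        m=((c[...,0]>=h0)&(c[...,0]<=h1)&(c[...,1]>150)&(c[...,2]>80)).astype(np.uint8)
        V=c[...,2][m>0]; x,y,w,hh=cv2.boundingRect(m)
        print(n,x+x0,y+y0,w,hh,m.sum(),np.percentile(V,[5,25,50,75,95]), 'col V', c[:,x+w//2,2][y:y+hh])
# coasters
m=((hsv[...,1]<40)&(hsv[...,2]>150)).astype(np.uint8); m[:255]=0;m[310:]=0;m[:,:235]=0;m[:,425:]=0
P=[]
for c in cv2.findContours(m,0,2)[0]:
    if cv2.contourArea(c)<200: continue
    e=cv2.fitEllipse(c); p=ray(f,*e[0],.022); P.append(p); print(np.round(e[0],1),e[1],p.round(4))
P=np.array(P);P=P[P[:,1].argsort()]; print(np.diff(P,axis=0))
E
```

```text
coffee 187 202 25 23 443 [211.1 251.  252.  252.  252. ] col V [228 252 252 252 252 252 252 252 252 252 252 252 252 252 252 252 252 252
 252 252 247 206 173]
coffee 282 302 39 32 953 [154. 251. 252. 252. 255.] col V [185 247 255 253 252 252 253 252 252 252 252 252 252 252 252 252 252 252
 252 252 252 252 252 252 252 254 255 225 161 154 151 154]
peanut 261 202 24 21 403 [221.1 234.  235.  235.  236. ] col V [235 235 234 234 234 234 234 235 235 235 235 235 235 235 235 236 236 236
 235 236 220]
peanut 278 254 33 26 676 [108.   200.75 230.   231.   234.  ] col V [233 236 232 229 230 230 230 231 230 228 230 231 230 227 231 232 229 230
 235 230 158 110 110 115 114 110]
spice 342 198 23 20 348 [170.35 249.   249.   249.25 250.  ] col V [243 249 249 249 249 249 249 249 249 249 250 249 249 250 250 250 250 249
 233 147]
spice 271 214 26 17 327 [124.  236.5 248.  249.  251. ] col V [249 249 249 248 249 249 247 248 248 248 248 250 251 211 144 124 128]
[261.1 288.5] (26.264270782470703, 29.788654327392578) [ 0.6015 -0.1449  0.022 ]
[307.8 284.2] (26.62748908996582, 29.226993560791016) [ 0.6082 -0.0366  0.022 ]
[353.3 279.9] (26.10498046875, 29.399763107299805) [0.6143 0.0697 0.022 ]
[398.7 275.8] (25.681779861450195, 29.542905807495117) [0.6209 0.1767 0.022 ]
[[0.00665519 0.10829606 0.        ]
 [0.00612528 0.10632327 0.        ]
 [0.0065765  0.10704754 0.        ]]
```

View pics/crop0.png

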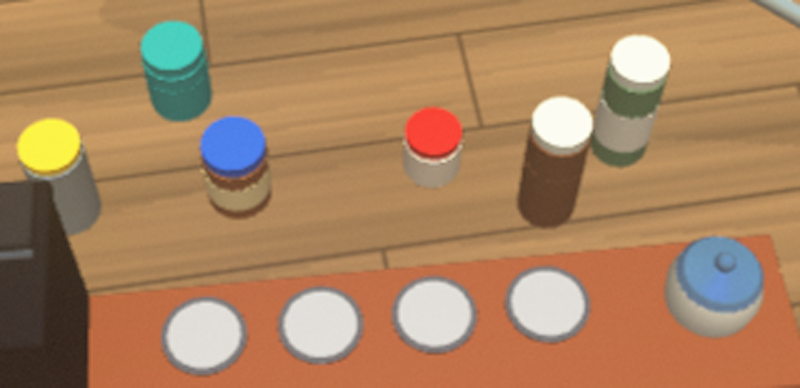

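The crop confirms it: the bean jar is the green one with a pale label (lid at crop (639,60)), the brown one (562,125) is the look-alike; the peanut jar has the blue lid (234,145), and turquoise (172,45) is the look-alike.

```bash
python3 - <<'E'
import pickle,cv2,numpy as np
from h import ray
d=pickle.load(open("f0.pkl","rb"))
L=[("coffee",.118,(22,35),230,(185,195,220,235),(280,300,325,335)),("peanut",.09,(105,125),222,(255,195,295,235),(275,250,315,285)),("spice",.062,(0,4),225,(338,195,370,225),(268,212,300,240)),("bean",.146,None,225,(418,165,452,190),(262,140,295,160)),("BROWN",.146,None,225,(388,190,420,216),(292,155,325,172)),("TURQ",.09,(75,95),150,(235,160,268,185),(205,270,246,300)),
("c1",.022,None,170,(380,258,420,295),(338,200,378,225)),("c2",.022,None,170,(335,263,375,298),(345,226,386,250))]
for n,z,hr,v0,*rois in L:
    for k,r in zip(("scene","side"),rois):
        f=d[k]; x0,y0,x1,y1=r; c=cv2.cvtColor(f["image"],cv2.COLOR_RGB2HSV)[y0:y1,x0:x1]
        m=(c[...,2]>=v0)&((c[...,0]>=hr[0])&(c[...,0]<=hr[1])&(c[...,1]>120) if hr else c[...,1]<50)
        cs=cv2.findContours(m.astype(np.uint8),0,2)[0]; 
        if not cs: print(n,k,'none',c[...,2].max()); continue
        q=max(cs,key=cv2.contourArea); e=cv2.fitEllipse(q)
        u=np.array(e[0])+[x0,y0]; print(n,k,u.round(1),np.round(e[1],1),ray(f,*u,z).round(4))
E
```

```text
coffee scene [198.9 212.3] [19.7 24.4] [ 0.4325 -0.2624  0.118 ]
coffee side [301.4 315.7] [25.5 37.3] [ 0.4333 -0.2617  0.118 ]
peanut scene [272.6 211.9] [19.3 23.8] [ 0.4399 -0.0945  0.09  ]
peanut side [293.8 263.6] [18.5 31.1] [ 0.4402 -0.0936  0.09  ]
spice scene [353. 207.] [17.3 21.3] [0.4384 0.1007 0.062 ]
spice side [283.4 220.3] [12.2 24.1] [0.4387 0.1014 0.062 ]
bean scene [435.8 178.1] [17.5 22.7] [0.4453 0.2933 0.146 ]
bean side [278.1 148.2] [ 8.4 21.1] [0.4464 0.2949 0.146 ]
BROWN scene [404.6 203.3] [18.7 22.9] [0.5033 0.2044 0.146 ]
BROWN side [306.8 162.7] [ 9.4 22.6] [0.5041 0.206  0.146 ]
TURQ scene [248.1 173. ] [18.4 23.5] [ 0.3142 -0.1417  0.09  ]
TURQ side [223.2 286.6] [21.5 35.2] [ 0.3139 -0.1415  0.09  ]
c1 scene [398.6 275.7] [25.  29.1] [0.6208 0.1767 0.022 ]
c1 side [357.9 211.7] [13.8 27.5] [0.6238 0.18   0.022 ]
c2 scene [353.2 279.9] [25.6 29.1] [0.6143 0.0695 0.022 ]
c2 side [365.5 236.8] [16.1 29.9] [0.6169 0.0725 0.022 ]
```

Request:
{"name": "carry_out", "arguments": {
  "deltas": [0,0,0,0,0,-7,1,0,0,0,0,0,-7,1,0,0,0,0,0,-6.6,1,0,0,0,0,0,0,1,0,0,0,0,0,0,1],
  "force": 50
}}

```text
time_s: 0.6
ee_pos: [0.2023, 0.538, 0.2309]
tcp_rot: [[-1.0, 0.003, -0.0], [0.003, 1.0, -0.001], [0.0, -0.001, -1.0]]
force: [0.7, -0.2, 0.2]
width: 0.0855
grasp_force: 0.0
```

Request:
{"name": "carry_out", "arguments": {
  "deltas": [-3.05,-3.05,0,0,0,0,1,-3.05,-3.05,0,0,0,0,1,-3.05,-3.05,0,0,0,0,1,-3.05,-3.05,0,0,0,0,1,-3.05,-3.05,0,0,0,0,1,-3.05,-3.05,0,0,0,0,1,-3.05,-3.05,0,0,0,0,1,-3.05,-3.05,0,0,0,0,1]
}}

```text
time_s: 1.4
ee_pos: [0.4474, 0.2927, 0.2314]
tcp_rot: [[-1.0, 0.003, 0.0], [0.003, 1.0, 0.0], [-0.0, 0.0, -1.0]]
force: [-0.5, -0.5, -0.4]
width: 0.0858
grasp_force: 0.0
```

Request:
{"name": "carry_out", "arguments": {
  "deltas": [0,0,0,0,0,0,1,0,0,0,0,0,0,1,0,0,0,0,0,0,1]
}}

```text
time_s: 1.7
ee_pos: [0.4457, 0.2947, 0.2311]
tcp_rot: [[-1.0, 0.001, -0.001], [0.001, 1.0, 0.0], [0.001, 0.0, -1.0]]
force: [-0.7, 0.1, -0.5]
width: 0.0853
grasp_force: 0.0
```

Request:
{"name": "carry_out", "arguments": {
  "deltas": [0,0,3,0,0,0,1,0,0,3,0,0,0,1,0,0,2.5,0,0,0,1,0,0,2.5,0,0,0,1,0,0,2,0,0,0,1,0,0,1,0,0,0,1,0,0,0,0,0,0,1]
}}

```text
time_s: 2.4
ee_pos: [0.4446, 0.2946, 0.09]
tcp_rot: [[-1.0, -0.001, -0.003], [-0.001, 1.0, -0.001], [0.003, -0.001, -1.0]]
force: [-0.7, 0.5, -0.1]
width: 0.0856
grasp_force: 0.0
```

Request:
{"name": "carry_out", "arguments": {
  "deltas": [0,0,0,0,0,0,0,0,0,0,0,0,0,0,0,0,0,0,0,0,0,0,0,0,0,0,0,0,0,0,0,0,0,0,0,0,0,0,0,0,0,0],
  "force": 50
}}

```text
time_s: 3.0
ee_pos: [0.4475, 0.2946, 0.0929]
tcp_rot: [[-1.0, 0.0, 0.003], [0.0, 1.0, 0.001], [-0.003, 0.001, -1.0]]
force: [-0.9, -1.2, 6.6]
width: 0.0559
grasp_force: 53.9
```

Request:
{"name": "carry_out", "arguments": {
  "deltas": [0,0,-1,0,0,0,0,0,0,-2,0,0,0,0,0,0,-3,0,0,0,0,0,0,-3,0,0,0,0,0,0,-3,0,0,0,0,0,0,-3,0,0,0,0,0,0,-1.5,0,0,0,0,0,0,0,0,0,0,0]
}}

```text
time_s: 3.8
ee_pos: [0.4474, 0.2945, 0.2587]
tcp_rot: [[-1.0, 0.0, 0.004], [0.0, 1.0, 0.002], [-0.004, 0.002, -1.0]]
force: [-0.1, -0.5, -4.0]
width: 0.0559
grasp_force: 53.9
```

Request:
{"name": "carry_out", "arguments": {
  "deltas": [-0.5,-1.3,0,0,0,0,0,-0.9,-2.5,0,0,0,0,0,-1.3,-3.5,0,0,0,0,0,-1.3,-3.5,0,0,0,0,0,-1.3,-3.5,0,0,0,0,0,-1.3,-3.5,0,0,0,0,0,-1.3,-3.5,0,0,0,0,0,-1.3,-3.5,0,0,0,0,0]
}}

```text
time_s: 4.6
ee_pos: [0.5373, 0.0439, 0.2537]
tcp_rot: [[-1.0, 0.001, -0.004], [0.001, 1.0, 0.0], [0.004, 0.0, -1.0]]
force: [0.0, 0.1, -4.0]
width: 0.0559
grasp_force: 54.2
```

Request:
{"name": "carry_out", "arguments": {
  "deltas": [-1.3,-3.5,0,0,0,0,0,-1.3,-3.5,0,0,0,0,0,-1.3,-3.5,0,0,0,0,0,-1.3,-3.5,0,0,0,0,0,-0.8,-2.5,0,0,0,0,0,-0.5,-1.2,0,0,0,0,0,0,0,0,0,0,0,0,0,0,0,0,0,0,0]
}}

```text
time_s: 5.4
ee_pos: [0.6024, -0.1301, 0.2549]
tcp_rot: [[-1.0, 0.0, -0.002], [0.0, 1.0, 0.002], [0.002, 0.002, -1.0]]
force: [0.2, 0.6, -2.4]
width: 0.0556
grasp_force: 54.2
```

Request:
{"name": "carry_out", "arguments": {
  "deltas": [0,-1.35,0,0,0,0,0,0,0,2,0,0,0,0,0,0,3,0,0,0,0,0,0,3,0,0,0,0,0,0,3,0,0,0,0,0,0,2,0,0,0,0,0,0,0.7,0,0,0,0,0,0,0,0,0,0,0]
}}

```text
time_s: 6.2
ee_pos: [0.6026, -0.1438, 0.1185]
tcp_rot: [[-1.0, -0.001, -0.002], [-0.001, 1.0, 0.001], [0.002, 0.001, -1.0]]
force: [0.2, 0.2, -3.4]
width: 0.056
grasp_force: 54.4
```

Request:
{"name": "carry_out", "arguments": {
  "deltas": [0,0,0.3,0,0,0,0,0,0,0.3,0,0,0,0,0,0,0,0,0,0,0,0,0,0,0,0,0,0]
}}

```text
time_s: 6.6
ee_pos: [0.6044, -0.1449, 0.115]
tcp_rot: [[-1.0, 0.0, 0.003], [0.0, 1.0, -0.001], [-0.003, -0.001, -1.0]]
force: [1.0, -0.6, 3.4]
width: 0.0558
grasp_force: 54.6
```

Request:
{"name": "carry_out", "arguments": {
  "deltas": [0,0,0,0,0,0,1,0,0,0,0,0,0,1,0,0,0,0,0,0,1,0,0,0,0,0,0,1,0,0,0,0,0,0,1]
}}

```text
time_s: 7.1
ee_pos: [0.6032, -0.1444, 0.1132]
tcp_rot: [[-1.0, 0.0, -0.0], [0.0, 1.0, 0.0], [0.0, 0.0, -1.0]]
force: [0.9, 0.3, -0.2]
width: 0.0853
grasp_force: 0.0
```

Request:
{"name": "carry_out", "arguments": {
  "deltas": [0,0,-2,0,0,0,1,0,0,-3,0,0,0,1,0,0,-3,0,0,0,1,0,0,-3,0,0,0,1,0,0,-1,0,0,0,1]
}}

```text
time_s: 7.6
ee_pos: [0.6049, -0.1451, 0.2372]
tcp_rot: [[-1.0, 0.0, 0.005], [0.0, 1.0, -0.002], [-0.005, -0.002, -1.0]]
force: [0.3, 0.3, 0.4]
width: 0.0853
grasp_force: 0.0
```

```bash
python3 - <<'E'
from bench import status, eyes
import cv2,numpy as np
f=eyes.grab_frame("scene"); s=status.state(); print(s['time_s'],s['ee_pos'],s['width'])
cv2.imwrite("pics/p1.png",cv2.resize(f["image"][100:340,130:530],None,fx=2,fy=2)[:,:,::-1])
E
```

```text
7.65 [ 0.60492568 -0.14508424  0.23722895] 0.08489566347699729
```

View pics/p1.png

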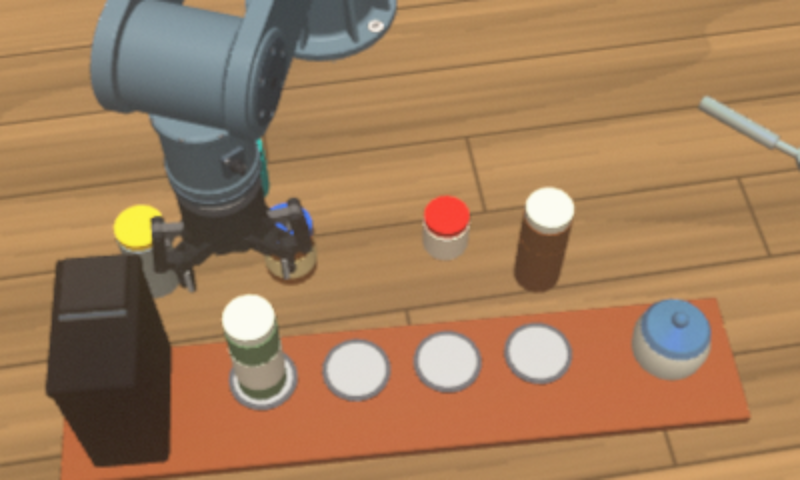

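Bean jar stands upright in the middle of coaster 4 (crop (260,385)). Next is the coffee tin.

Request:
{"name": "carry_out", "arguments": {
  "deltas": [3,0,0,0,0,0,1,4,0,0,0,0,0,1,4,0,0,0,0,0,1,4,-1,0,0,0,0,1,2,-3.8,0,0,0,0,1,0,-4,0,0,0,0,1,0,-3,0,0,0,0,1,0,0,0,0,0,0,1]
}}

```text
time_s: 8.45
ee_pos: [0.4322, -0.2652, 0.2317]
tcp_rot: [[-1.0, 0.004, -0.001], [0.004, 1.0, 0.0], [0.001, 0.0, -1.0]]
force: [0.4, 0.1, 0.3]
width: 0.0852
grasp_force: 0.0
```

Request:
{"name": "carry_out", "arguments": {
  "deltas": [0,0,0,0,0,0,1,0,0,0,0,0,0,1]
}}

```text
time_s: 8.65
ee_pos: [0.4329, -0.2611, 0.2321]
tcp_rot: [[-1.0, -0.0, -0.001], [-0.0, 1.0, 0.002], [0.001, 0.002, -1.0]]
force: [-0.4, -0.2, -1.2]
width: 0.0856
grasp_force: 0.0
```

Request:
{"name": "carry_out", "arguments": {
  "deltas": [0,0,3,0,0,0,1,0,0,3.5,0,0,0,1,0,0,3.5,0,0,0,1,0,0,3,0,0,0,1,0,0,2.5,0,0,0,1,0,0,1.1,0,0,0,1,0,0,0,0,0,0,1]
}}

```text
time_s: 9.35
ee_pos: [0.4324, -0.2605, 0.0658]
tcp_rot: [[-1.0, -0.001, -0.003], [-0.001, 1.0, 0.003], [0.003, 0.003, -1.0]]
force: [-0.2, 0.8, -0.8]
width: 0.0856
grasp_force: 0.0
```

Request:
{"name": "carry_out", "arguments": {
  "deltas": [0,0,0,0,0,0,0,0,0,0,0,0,0,0,0,0,0,0,0,0,0,0,0,0,0,0,0,0,0,0,0,0,0,0,0,0,0,0,0,0,0,0]
}}

```text
time_s: 9.95
ee_pos: [0.4343, -0.2628, 0.0691]
tcp_rot: [[-1.0, 0.0, 0.002], [0.0, 1.0, -0.001], [-0.002, -0.001, -1.0]]
force: [0.0, 4.0, 6.5]
width: 0.0589
grasp_force: 53.2
```

Request:
{"name": "carry_out", "arguments": {
  "deltas": [0,0,-1,0,0,0,0,0,0,-2,0,0,0,0,0,0,-3,0,0,0,0,0,0,-3,0,0,0,0,0,0,-2.5,0,0,0,0,0,0,-1.5,0,0,0,0,0,0,0,0,0,0,0]
}}

```text
time_s: 10.65
ee_pos: [0.4344, -0.2636, 0.2006]
tcp_rot: [[-1.0, 0.0, 0.004], [0.0, 1.0, -0.004], [-0.004, -0.004, -1.0]]
force: [1.1, -1.1, -3.6]
width: 0.059
grasp_force: 54.6
```

Request:
{"name": "carry_out", "arguments": {
  "deltas": [0,1.6,0,0,0,0,0,0,3,0,0,0,0,0,0,3.5,0,0,0,0,0,0,3.5,0,0,0,0,0,0,3.5,0,0,0,0,0,0,3.5,0,0,0,0,0,-1,3,0,0,0,0,0,-2,1,0,0,0,0,0]
}}

```text
time_s: 11.45
ee_pos: [0.4609, -0.0324, 0.1956]
tcp_rot: [[-1.0, -0.002, -0.004], [-0.002, 1.0, 0.002], [0.004, 0.002, -1.0]]
force: [-0.9, -1.3, -4.0]
width: 0.0586
grasp_force: 54.9
```

Request:
{"name": "carry_out", "arguments": {
  "deltas": [-3.5,0,0,0,0,0,0,-3.5,0,0,0,0,0,0,-3.5,0,0,0,0,0,0,-2.6,0,0,0,0,0,0,-1.5,0,0,0,0,0,0,0,0,0,0,0,0,0,0,0,0,0,0,0,0]
}}

```text
time_s: 12.15
ee_pos: [0.6077, -0.0355, 0.1955]
tcp_rot: [[-1.0, -0.0, -0.004], [-0.0, 1.0, 0.001], [0.004, 0.001, -1.0]]
force: [-0.6, -1.0, -3.4]
width: 0.0592
grasp_force: 54.9
```

Request:
{"name": "carry_out", "arguments": {
  "deltas": [-0.1,0,2,0,0,0,0,0,0,3,0,0,0,0,0,0,3,0,0,0,0,0,0,1.7,0,0,0,0,0,0,0.7,0,0,0,0,0,0,0.3,0,0,0,0,0,0,0.2,0,0,0,0,0,0,0,0,0,0,0]
}}

```text
time_s: 12.95
ee_pos: [0.6106, -0.0359, 0.0912]
tcp_rot: [[-1.0, 0.0, 0.002], [0.0, 1.0, 0.0], [-0.002, 0.0, -1.0]]
force: [-3.1, 3.3, 7.7]
width: 0.0591
grasp_force: 55.8
```

Request:
{"name": "carry_out", "arguments": {
  "deltas": [0,0,0,0,0,0,0,0,0,0,0,0,0,0]
}}

```text
time_s: 13.15
ee_pos: [0.6106, -0.0359, 0.0912]
tcp_rot: [[-1.0, 0.0, 0.002], [0.0, 1.0, 0.0], [-0.002, 0.0, -1.0]]
force: [-4.7, 3.2, 8.2]
width: 0.0591
grasp_force: 55.8
```

Request:
{"name": "carry_out", "arguments": {
  "deltas": [0,0,0,0,0,0,1,0,0,0,0,0,0,1,0,0,0,0,0,0,1,0,0,0,0,0,0,1,0,0,-2,0,0,0,1,0,0,-3.5,0,0,0,1,0,0,-3.5,0,0,0,1,0,0,-2,0,0,0,1]
}}

```text
time_s: 13.95
ee_pos: [0.6115, -0.0367, 0.2015]
tcp_rot: [[-1.0, 0.0, 0.004], [0.0, 1.0, -0.001], [-0.004, -0.001, -1.0]]
force: [0.3, -0.6, 0.3]
width: 0.0852
grasp_force: 0.0
```

Request:
{"name": "carry_out", "arguments": {
  "deltas": [2,0,0,0,0,0,1,4,-0.8,0,0,0,0,1,4,-2,0,0,0,0,1,4,-2,0,0,0,0,1,3,-1,0,0,0,0,1,0,0,0,0,0,0,1,0,0,0,0,0,0,1,0,0,0,0,0,0,1]
}}

```text
time_s: 14.75
ee_pos: [0.4412, -0.0944, 0.1987]
tcp_rot: [[-1.0, 0.0, 0.001], [0.0, 1.0, -0.0], [-0.001, -0.0, -1.0]]
force: [0.3, -0.5, -0.8]
width: 0.0855
grasp_force: 0.0
```

Request:
{"name": "carry_out", "arguments": {
  "deltas": [0.1,0,3,0,0,0,1,0,0,3.5,0,0,0,1,0,0,3.5,0,0,0,1,0,0,3,0,0,0,1,0,0,2,0,0,0,1,0,0,0.9,0,0,0,1,0,0,0,0,0,0,1]
}}

```text
time_s: 15.45
ee_pos: [0.439, -0.0937, 0.0381]
tcp_rot: [[-1.0, -0.001, -0.002], [-0.001, 1.0, 0.001], [0.002, 0.001, -1.0]]
force: [0.4, -0.5, 0.7]
width: 0.0853
grasp_force: 0.0
```

Request:
{"name": "carry_out", "arguments": {
  "deltas": [0,0,0,0,0,0,0,0,0,0,0,0,0,0,0,0,0,0,0,0,0,0,0,0,0,0,0,0,0,0,0,0,0,0,0,0,0,0,0,0,0,0]
}}

```text
time_s: 16.05
ee_pos: [0.4407, -0.0949, 0.0407]
tcp_rot: [[-1.0, 0.0, 0.003], [0.0, 1.0, -0.001], [-0.003, -0.001, -1.0]]
force: [1.0, 0.7, 7.3]
width: 0.0627
grasp_force: 55.7
```

Request:
{"name": "carry_out", "arguments": {
  "deltas": [0,0,-1,0,0,0,0,0,0,-2,0,0,0,0,0,0,-3,0,0,0,0,0,0,-3,0,0,0,0,0,0,-2,0,0,0,0,0,0,-1,0,0,0,0,0,0,0,0,0,0,0]
}}

```text
time_s: 16.75
ee_pos: [0.4398, -0.0947, 0.1606]
tcp_rot: [[-1.0, 0.0, 0.002], [0.0, 1.0, -0.001], [-0.002, -0.001, -1.0]]
force: [0.2, -0.5, -2.1]
width: 0.0624
grasp_force: 55.5
```

Request:
{"name": "carry_out", "arguments": {
  "deltas": [0,2,0,0,0,0,0,0,3.5,0,0,0,0,0,0,3.5,0,0,0,0,0,0,3.5,0,0,0,0,0,-1,3,0,0,0,0,0,-2,1,0,0,0,0,0,-3.5,0,0,0,0,0,0,-3.5,0,0,0,0,0,0]
}}

```text
time_s: 17.55
ee_pos: [0.5389, 0.0715, 0.1573]
tcp_rot: [[-1.0, -0.001, -0.003], [-0.001, 1.0, 0.0], [0.003, 0.0, -1.0]]
force: [0.3, 0.2, -3.0]
width: 0.0628
grasp_force: 55.8
```

Request:
{"name": "carry_out", "arguments": {
  "deltas": [-3.5,0,0,0,0,0,0,-2.5,0,0,0,0,0,0,-1.5,0,0,0,0,0,0,0,0,0,0,0,0,0,0,0,0,0,0,0,0]
}}

```text
time_s: 18.05
ee_pos: [0.6128, 0.0706, 0.1572]
tcp_rot: [[-1.0, 0.0, -0.004], [0.0, 1.0, 0.0], [0.004, 0.0, -1.0]]
force: [-0.3, 0.5, -2.8]
width: 0.0624
grasp_force: 55.8
```

Request:
{"name": "carry_out", "arguments": {
  "deltas": [-0.1,0,2,0,0,0,0,0,0,3,0,0,0,0,0,0,2.5,0,0,0,0,0,0,1.3,0,0,0,0,0,0,0.6,0,0,0,0,0,0,0.3,0,0,0,0,0,0,0.2,0,0,0,0,0,0,0,0,0,0,0]
}}

```text
time_s: 18.85
ee_pos: [0.6163, 0.0707, 0.0629]
tcp_rot: [[-1.0, -0.0, 0.002], [-0.0, 1.0, -0.0], [-0.002, -0.0, -1.0]]
force: [0.3, -0.6, -1.7]
width: 0.0626
grasp_force: 56.2
```

Request:
{"name": "carry_out", "arguments": {
  "deltas": [0,0,0,0,0,0,0]
}}

```text
time_s: 18.95
ee_pos: [0.6164, 0.0706, 0.0628]
tcp_rot: [[-1.0, 0.0, 0.003], [0.0, 1.0, -0.0], [-0.003, -0.0, -1.0]]
force: [-3.4, 0.9, 6.0]
width: 0.0627
grasp_force: 56.3
```

Request:
{"name": "carry_out", "arguments": {
  "deltas": [0,0,0,0,0,0,1,0,0,0,0,0,0,1,0,0,0,0,0,0,1,0,0,0,0,0,0,1,0,0,-2,0,0,0,1,0,0,-3.5,0,0,0,1,0,0,-3.5,0,0,0,1,0,0,-2,0,0,0,1]
}}

```text
time_s: 19.75
ee_pos: [0.6167, 0.0705, 0.1735]
tcp_rot: [[-1.0, 0.0, 0.004], [0.0, 1.0, -0.0], [-0.004, -0.0, -1.0]]
force: [0.2, -0.3, 0.0]
width: 0.0853
grasp_force: 0.0
```

Request:
{"name": "carry_out", "arguments": {
  "deltas": [2,0,0,0,0,0,1,4,0.5,0,0,0,0,1,4,1,0,0,0,0,1,4,1,0,0,0,0,1,3.7,0.5,0,0,0,0,1,0,0,0,0,0,0,1,0,0,0,0,0,0,1,0,0,0,0,0,0,1]
}}

```text
time_s: 20.55
ee_pos: [0.4397, 0.1004, 0.1709]
tcp_rot: [[-1.0, 0.001, 0.002], [0.001, 1.0, -0.0], [-0.002, -0.0, -1.0]]
force: [0.5, 0.8, 0.2]
width: 0.0856
grasp_force: 0.0
```

Request:
{"name": "carry_out", "arguments": {
  "deltas": [0.1,0,3,0,0,0,1,0,0,3.5,0,0,0,1,0,0,3.5,0,0,0,1,0,0,3,0,0,0,1,0,0,1.5,0,0,0,1,0,0,0.7,0,0,0,1,0,0,0,0,0,0,1]
}}

```text
time_s: 21.25
ee_pos: [0.4375, 0.1004, 0.0174]
tcp_rot: [[-1.0, 0.001, -0.002], [0.001, 1.0, 0.0], [0.002, 0.0, -1.0]]
force: [-0.6, 0.2, 0.2]
width: 0.0853
grasp_force: 0.0
```

Request:
{"name": "carry_out", "arguments": {
  "deltas": [0,0,0,0,0,0,0,0,0,0,0,0,0,0,0,0,0,0,0,0,0,0,0,0,0,0,0,0,0,0,0,0,0,0,0,0,0,0,0,0,0,0]
}}

```text
time_s: 21.85
ee_pos: [0.4388, 0.1006, 0.0197]
tcp_rot: [[-1.0, 0.0, 0.003], [0.0, 1.0, -0.0], [-0.003, -0.0, -1.0]]
force: [-0.7, -0.6, 6.0]
width: 0.0566
grasp_force: 53.2
```

Request:
{"name": "carry_out", "arguments": {
  "deltas": [0,0,-1,0,0,0,0,0,0,-2,0,0,0,0,0,0,-3,0,0,0,0,0,0,-3,0,0,0,0,0,0,-2,0,0,0,0,0,0,-1,0,0,0,0,0,0,0,0,0,0,0]
}}

```text
time_s: 22.55
ee_pos: [0.4383, 0.1007, 0.1399]
tcp_rot: [[-1.0, 0.0, 0.003], [0.0, 1.0, -0.0], [-0.003, -0.0, -1.0]]
force: [0.0, -0.3, -2.1]
width: 0.0566
grasp_force: 53.6
```

Request:
{"name": "carry_out", "arguments": {
  "deltas": [0,0,-2.5,0,0,0,0,0,0,-2.5,0,0,0,0,-2,-0.5,0,0,0,0,0,-3.5,-0.5,0,0,0,0,0,-3.5,1,0,0,0,0,0,-3.5,3.2,0,0,0,0,0,-3.5,3,0,0,0,0,0,-2.3,1.5,0,0,0,0,0]
}}

```text
time_s: 23.35
ee_pos: [0.6211, 0.1796, 0.1858]
tcp_rot: [[-1.0, -0.001, -0.003], [-0.001, 1.0, 0.0], [0.003, 0.0, -1.0]]
force: [-0.1, 0.1, -1.2]
width: 0.0563
grasp_force: 53.9
```

Request:
{"name": "carry_out", "arguments": {
  "deltas": [0,0,0,0,0,0,0,0,0,0,0,0,0,0,0,0,0,0,0,0,0]
}}

```text
time_s: 23.65
ee_pos: [0.619, 0.1771, 0.1869]
tcp_rot: [[-1.0, 0.001, -0.003], [0.001, 1.0, -0.0], [0.003, -0.0, -1.0]]
force: [-1.0, 0.1, -1.2]
width: 0.057
grasp_force: 53.9
```

Request:
{"name": "carry_out", "arguments": {
  "deltas": [-0.1,0,2,0,0,0,0,0,0,3.5,0,0,0,0,0,0,3.5,0,0,0,0,0,0,3,0,0,0,0,0,0,1.7,0,0,0,0,0,0,0.7,0,0,0,0,0,0,0.4,0,0,0,0,0,0,0.1,0,0,0,0]
}}

```text
time_s: 24.45
ee_pos: [0.6222, 0.1774, 0.0418]
tcp_rot: [[-1.0, 0.0, 0.002], [0.0, 1.0, -0.0], [-0.002, -0.0, -1.0]]
force: [-4.9, -1.8, 8.0]
width: 0.0566
grasp_force: 54.5
```

Request:
{"name": "carry_out", "arguments": {
  "deltas": [0,0,0,0,0,0,0,0,0,0,0,0,0,0]
}}

```text
time_s: 24.65
ee_pos: [0.6226, 0.1776, 0.0418]
tcp_rot: [[-1.0, 0.0, 0.003], [0.0, 1.0, 0.0], [-0.003, 0.0, -1.0]]
force: [-3.3, -1.0, 7.2]
width: 0.0566
grasp_force: 54.5
```

Release, rise, and back away for a check.

Request:
{"name": "carry_out", "arguments": {
  "deltas": [0,0,0,0,0,0,1,0,0,0,0,0,0,1,0,0,0,0,0,0,1,0,0,0,0,0,0,1,0,0,-2,0,0,0,1,0,0,-4,0,0,0,1,0,0,-4,0,0,0,1,0,0,-4,0,0,0,1]
}}

```text
time_s: 25.45
ee_pos: [0.621, 0.1776, 0.1804]
tcp_rot: [[-1.0, 0.0, -0.001], [0.0, 1.0, -0.0], [0.001, -0.0, -1.0]]
force: [0.3, -0.1, 0.9]
width: 0.0855
grasp_force: 0.0
```

Request:
{"name": "carry_out", "arguments": {
  "deltas": [0,0,-4,0,0,0,1,4,0,-2,0,0,0,1,4,0,0,0,0,0,1,4,0,0,0,0,0,1,4,0,0,0,0,0,1,3,0,0,0,0,0,1,0,0,0,0,0,0,1,0,0,0,0,0,0,1]
}}

```text
time_s: 26.25
ee_pos: [0.4316, 0.1778, 0.2398]
tcp_rot: [[-1.0, -0.0, 0.002], [-0.0, 1.0, 0.0], [-0.002, 0.0, -1.0]]
force: [-0.2, -0.0, -0.5]
width: 0.0856
grasp_force: 0.0
```

```bash
python3 - <<'E'
from bench import status, eyes
from h import ray
import cv2,numpy as np
s=status.state(); print(s['time_s'],s['ee_pos'],s['width'],s['force'])
f=eyes.grab_frame("scene"); c=f["image"][200:350,130:530]
cv2.imwrite("pics/p2.png",cv2.resize(c,None,fx=2,fy=2)[:,:,::-1])
g=eyes.grab_frame("side"); cv2.imwrite("pics/s2.png",cv2.resize(g["image"][100:420,200:520],None,fx=1.8,fy=1.8)[:,:,::-1])
T={"bean":(.6025,-.1435,.168),"coffee":(.609,-.036,.140),"peanut":(.6155,.071,.112),"spice":(.622,.178,.084)}
H={"bean":None,"coffee":(22,35),"peanut":(105,125),"spice":(0,4)}
M=np.linalg.inv(np.array(f["world_from_camera"])); hsv=cv2.cvtColor(f["image"],cv2.COLOR_RGB2HSV)
for n,t in T.items():
    p=M@[*t,1]; u,v=int(f["fx"]*p[0]/p[2]+f["cx"]),int(f["fy"]*p[1]/p[2]+f["cy"])
    c=hsv[v-16:v+17,u-20:u+21]; hr=H[n]
    m=(c[...,2]>=222)&((c[...,0]>=hr[0])&(c[...,0]<=hr[1])&(c[...,1]>120) if hr else c[...,1]<50)
    q=max(cv2.findContours(m.astype(np.uint8),0,2)[0],key=cv2.contourArea);e=cv2.fitEllipse(q)
    w=ray(f,e[0][0]+u-20,e[0][1]+v-16,t[2]); print(n,np.round(e[1],1),w.round(4),((w-t)*1000).round(1))
E
```

```text
26.25 [0.4316123  0.17777434 0.23980392] 0.08558086738396894 [-0.20182562 -0.00393258 -0.52003086]
bean [21.5 25.2] [ 0.6032 -0.1458  0.168 ] [ 0.7 -2.3 -0. ]
coffee [22.9 26. ] [ 0.6095 -0.0356  0.14  ] [0.5 0.4 0. ]
peanut [22.4 25.6] [0.6156 0.0701 0.112 ] [ 0.1 -0.9  0. ]
spice [20.2 24. ] [0.6219 0.177  0.084 ] [-0.1 -1.   0. ]
```

View pics/p2.png

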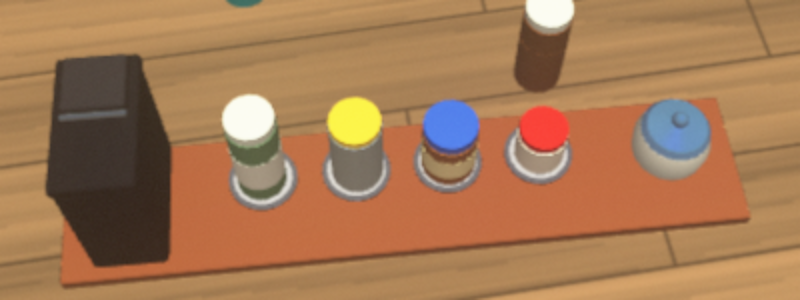

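View pics/s2.png

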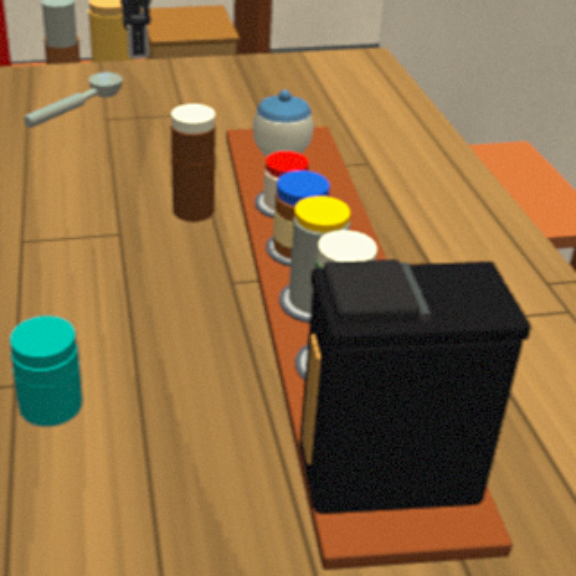

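All four stand upright and centred on their coasters, within about 3 mm of the measured centres. In the scene crop their lids are at (248,120), (355,122), (450,125) and (543,128), and the dispenser and bowl have not moved. The side view agrees, and the gripper is clear of everything.

```bash
python3 -c "
from bench import robot
print(robot.close_job())"
```

```text
the job is handed in; nothing more can be done
None
```

I lined up the bean jar, coffee tin, peanut jar and spice jar upright on coasters 4, 3, 2 and 1, from the dispenser to the sugar bowl, each within about 3 mm of its measured coaster centre, and handed the job in at about 26 s; no verdict came back.

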